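# Register a printing block in the corner of the registration board

### The arm

A 6-joint arm with a two-finger parallel gripper is mounted at the origin on the work surface. World frame = base frame: x ahead of the robot, y to its left, z up, the work surface at z = 0. Lengths are in m, angles in rad, forces in N, time in s.
With the tool pointing down it reaches from about 0.4 to 0.825 m from the base axis. Payload 7 kg.
Tool frame: the origin (TCP) lies midway between the tips of the shut fingers; the grasp point (between the pads) lies 19 mm behind it; z points along the fingers, y is the line along which they close (so a half turn about z gives the same grasp; the last joint's range is limited). The gripper opens to 85 mm and grips with 20 to 120 N. Pads are 22 mm wide; open, the fingers measure 114 mm over their backs; the gripper's body (76 mm by 85 mm) begins 54 mm behind the grasp point. The pads swing forward as they close: fully open they stand 13 mm farther back than shut.
Start: joints at [1.411, 0.359, 0.012, 0, -1.224, -0.288], TCP at [0.292, 0.608, 0.231] pointing down, gripper open.
Joint ranges: [-3.07, 3.07], [-1.43, 2.12], [-1.02, 1.25], [-3.03, 1.67], [-3.05, -0], [-3.03, 3.03]. Speed limits (rad/s): [2.39, 2.39, 3.01, 3.14, 3.14, 3.14].

### API

Orientations are given as a unit quaternion [x, y, z, w].
In Python, from workcell import * gives the robot as it stands. The module is installed in compiled form; this text tells all that it offers.
- The arm moves only by the shell command python3 -m crank 'ROWS' [FORCE]. ROWS is a JSON object of lists of equal length, an entry for each row: "travel": the shift along the tool's x, y, z each as a share of 120 mm, from -1 to 1, a list of three; "dr": the turn, a rotation vector about the tool's x, y, z each as a share of 90 degrees, from -1 to 1, a list of three; "claw": the opening, from 0 (shut) to 1 (fully open). In form: {"travel": [[tx, ty, tz], ...], "dr": [[wx, wy, wz], ...], "claw": [claw, ...]}. A call has 1 to 10 rows; each row shifts and turns the commanded pose from where the row before left it, along the tool's axes as they then stand; what a row does not reach is not made up. A row lasts 1/10 s, in which the tool goes at most 50 mm and 8.59 degrees, less where a joint would pass 70% of its speed; a pose out of reach is approached as far as the arm can. A call with a number of a shift or a turn outside -1 to 1 is refused whole. A call with a gripper value outside its range is refused whole. The fingers move at their own pace and stop on an object; FORCE is the grip in N (left out, the last holds). Time passes only in rows, so rows that do not move let the fingers close. It gives the time, the measured TCP pose, the force, the opening and the grip force at its end, in the units of the state.
- state(): the state, without advancing time (a new reading comes with each control period).
- camera(name): name is "scene" or "top" or "wrist"; returns the picture (400x640x3 uint8, red, green, blue); there is no depth.
- camera_model(name): a dict with "K" (3x3 intrinsics, pixels), "world_from_camera" (4x4, takes a point from camera to world coordinates). Camera axes: x right, y up, looking along -z (the intrinsics and any distortion apply to the point x, -y, -z); pixel columns grow to the right and rows downward; lengths in m; the calibration is good to about 2 mm. A picture is of the moment at which its call begins: read the wrist's pose just before it. camera_model takes no time and is no camera call; for the wrist camera it gives the pose at the moment of the call.
- close_job(): hands the job in; it is judged then, once.
Trained networks look in the newest picture that a camera, given by its name, has taken for a name from the list of things; names that differ only in an ending like _2 or _b are one class to them, and where a whole thing is asked for, a point or a joint stands for the part that bears it (a point fixed in the world has none). Each returns a list of dicts, best first, with "conf" (0 to 1); they miss things now and then, are a little off and sometimes report something else, mostly with a low value. They report only what shows in the picture. A call takes as long as a camera call. They do not tell look-alikes from the thing itself.
- search_frame(camera, label): "position" ([x, y, z] in m, in the coordinates of the camera as it stood for that picture, good to about 4 mm: the middle of the surface that is visible of it).
- landmark_of(camera, label): "position" ([x, y, z] in m, in the coordinates of the camera as it stood for that picture, good to about 4 mm: a listed point, or the origin of a listed thing).
The state is a dict: "time": time; "joint_pos": joint angles; "qd": joint speeds; "effort": joint torques, N m; "tool_pos": TCP position; "ee_rot": TCP orientation; "force": force on the tool from outside, world axes, zero at the start; "wrist_torque": the same for the moment, N m; "gripper_width": finger opening in m; "grasp_force": force on a finger pad.
Only numpy, scipy, OpenCV 4.12 (cv2) and the standard library are available. Lean on these libraries where they do the work, as an engineer would, in place of code of your own. Each camera call takes 0.05 s, during which the arm holds its last target. There are 200 camera calls.

### The job

Take the printing block with the blue grip by its grip, set it down flat in the open part of the white registration board, lengthwise to the green long rail and well clear of both rails, and press it down firmly. Then, keeping it flat on the board, slide it fully against the green long rail first and after that along this rail fully against the orange short stop, and let go. Leave the red and yellow blocks where they are.

Things in the scene. Friction and masses are not known exactly. Their poses are not given: they have to be found in the camera images.
- block_blue_mid (a point): The blue printing block, loose, 0.25 kg: wooden slab 100 x 64 x 23 mm with a blue grip bar (70 long, 24 wide, 35 mm tall) standing lengthwise on its middle; 58 mm tall in all. Point: its centre, 29 mm above its underside (6 mm above the slab's top); x along its length, z up. Either way round is equally good on the board.
- board: Registration board, fixed: white bed 240 (x) x 220 (y) x 12 mm; origin: centre of its underside, z up. Green long rail along its whole +y edge, inner face at y=+90 mm. Orange short stop on its +x edge from y=-10 mm to the green rail, inner face at x=+100 mm. Both rise 16 mm above the bed; the other edges are open. A block home in the corner has its centre at x=+50, y=+58, z=+41 mm, length along x.
- block_red_mid (a point): The red printing block, loose, 0.25 kg: wooden slab 100 x 64 x 23 mm with a red grip bar (70 long, 24 wide, 35 mm tall) standing lengthwise on its middle; 58 mm tall in all. Point: its centre, 29 mm above its underside (6 mm above the slab's top); x along its length, z up. To be left alone.
- block_yellow_mid (a point): The yellow printing block, loose, 0.25 kg: wooden slab 100 x 64 x 23 mm with a yellow grip bar (70 long, 24 wide, 35 mm tall) standing lengthwise on its middle; 58 mm tall in all. Point: its centre, 29 mm above its underside (6 mm above the slab's top); x along its length, z up. To be left alone.
Mind the look-alikes: they are no part of the job. What is shaped like the part that bears block_blue_mid but purple or turquoise is not meant.

How it is judged:
By the outcome, as a careful person would: the job done as asked, in the order asked, and still so for the second after the job is handed in, with the robot touching nothing.
It also fails if it takes over 48 s, if anything falls off the work surface, if the arm or the gripper's body presses on something with over 40 N, if the wrist force passes 120 N, or if a joint passes its speed limit or range.

## Working session

There is one attempt and no reset: what is moved stays moved. The work goes in short steps, Python scripts to look and compute and a shell command to move; the robot and the scene stay as the last step left them, time stands still between calls to the robot, and variables do not carry over. Pictures are saved under pics/ and viewed, at most 10 in all, crops included, and the job is handed in when it is done.

```bash
mkdir -p pics; cat > h.py <<'E'
from workcell import *
import numpy as np, cv2
from scipy.spatial.transform import Rotation as R
def snap(n,f):
    im=camera(n); cv2.imwrite('pics/'+f,im[:,:,::-1].copy()); return im
def w(n,p):
    return (np.array(camera_model(n)['world_from_camera'])@np.r_[p,1])[:3]
def pix(n,P):
    m=camera_model(n); c=np.linalg.inv(np.array(m['world_from_camera']))@np.r_[P,1]
    q=np.array(m['K'])@np.array([c[0],-c[1],-c[2]]); return q[:2]/q[2]
def ray(n,u,v,z):
    m=camera_model(n);T=np.array(m['world_from_camera'])
    d=np.linalg.inv(np.array(m['K']))@np.array([u,v,1]); d=T[:3,:3]@np.array([d[0],-d[1],-d[2]]); o=T[:3,3]
    return o+d*(z-o[2])/d[2]
def find(n,l,f=landmark_of):
    for d in f(n,l):
        P=w(n,d['position']); print(n,l,f.__name__,round(d['conf'],2),P.round(4),pix(n,P).round(0))
E
python3 - <<'E'
from h import *
snap('top','t1.png')
for l in ['block_blue_mid','board','block_red_mid','block_yellow_mid']: find('top',l)
s=state(); print(s['tool_pos'],s['ee_rot'],s['gripper_width'],R.from_quat(s['ee_rot']).as_matrix().round(3))
print(camera_model('top'))
E
```

```text
top block_blue_mid call 0.77 [ 0.6232 -0.1374  0.0289] [357. 158.]
top block_blue_mid call 0.67 [ 0.3008 -0.2206  0.0293] [387. 273.]
top block_blue_mid call 0.57 [0.3642 0.2682 0.0309] [211. 249.]
top board call 0.84 [ 5.948e-01  1.729e-01 -2.000e-04] [249. 169.]
top block_red_mid call 0.94 [ 0.4541 -0.1242  0.0313] [352. 218.]
top block_yellow_mid call 0.68 [ 0.559  -0.3236  0.0281] [422. 181.]
[0.29219246 0.60825794 0.23085956] [ 9.75032072e-01 -2.22063770e-01 -3.64968664e-05  3.73333835e-04] 0.08563379333556748 [[ 0.901 -0.433 -0.   ]
 [-0.433 -0.901 -0.001]
 [ 0.     0.001 -1.   ]]
{'K': array([[489.22680224,   0.        , 330.72026475],
       [  0.        , 489.22680224, 196.83841418],
       [  0.        ,   0.        ,   1.        ]]), 'world_from_camera': array([[ 0.00671067,  0.99667257, -0.08123271,  0.40038692],
       [-0.9998332 ,  0.00806744,  0.01638556, -0.040717  ],
       [ 0.01698638,  0.0811092 ,  0.99656047,  1.40423212],
       [ 0.        ,  0.        ,  0.        ,  1.        ]])}
```

View pics/t1.png

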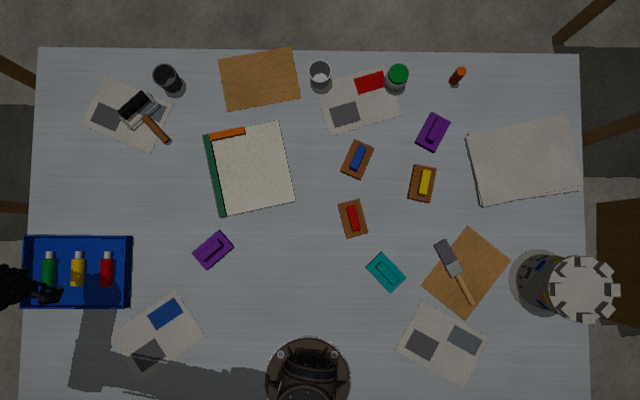

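Top view: the blue-gripped block on a wooden slab is at (357,158). It could be confused with the purple blocks (432,131) and (212,249), turquoise (385,271), red (352,218), yellow (423,182), or the flat blue print (165,313). By the description, (357,158) is the one. The board is at (249,169), with the green rail on the left and the orange stop at the top left. Next I check it in a close crop and measure the angles by colour.

```bash
python3 - <<'E'
from h import *
im=cv2.imread('pics/t1.png')
cv2.imwrite('pics/c1.png',cv2.resize(im[100:240,190:390],None,fx=4,fy=4,interpolation=cv2.INTER_CUBIC))
hsv=cv2.cvtColor(im,cv2.COLOR_BGR2HSV)
def seg(lo,hi,box,z,name):
    m=cv2.inRange(hsv,lo,hi); k=np.zeros_like(m); u0,u1,v0,v1=box; k[v0:v1,u0:u1]=m[v0:v1,u0:u1]
    v,u=np.nonzero(k); P=np.array([ray('top',a,b,z)[:2] for a,b in zip(u,v)])
    (c,s,a)=cv2.minAreaRect(P.astype(np.float32)*1000)
    e,V=np.linalg.eigh(np.cov(P.T)); d=V[:,1]; d=d*np.sign(d[0])
    print(name,len(u),'mean',P.mean(0).round(4),'rect',np.round(c,1),np.round(s,1),round(a,1),'axis deg',np.degrees(np.arctan2(d[1],d[0])).round(2))
seg((100,120,60),(125,255,255),(335,380,135,185),.058,'bluegrip')
seg((5,60,30),(20,255,200),(335,380,135,185),.023,'wood')
seg((50,80,30),(90,255,200),(195,235,125,225),.028,'green')
seg((5,130,100),(20,255,255),(200,255,120,145),.028,'orange')
seg((15,0,150),(60,60,255),(200,300,115,215),.012,'bed')
E
```

```text
bluegrip 203 mean [ 0.6224 -0.1369] rect [ 622.5 -136.9] [22.9 68.6] 66.5 axis deg -23.03
wood 540 mean [ 0.62   -0.1361] rect [ 622.3 -137.2] [ 63.9 101.4] 66.3 axis deg -23.74
green 564 mean [0.569  0.2665] rect [571.4 266.1] [239.3  20.8] 12.8 axis deg 13.04
orange 216 mean [0.693  0.2351] rect [693.  234.8] [17.8 98.2] 12.9 axis deg -77.07Traceback (most recent call last):
  File "<stdin>", line 15, in <module>
  File "<stdin>", line 8, in seg
cv2.error: OpenCV(4.12.0) /io/opencv/modules/imgproc/src/convhull.cpp:143: error: (-215:Assertion failed) total >= 0 && (depth == CV_32F || depth == CV_32S) in function 'convexHull'
```

View pics/c1.png

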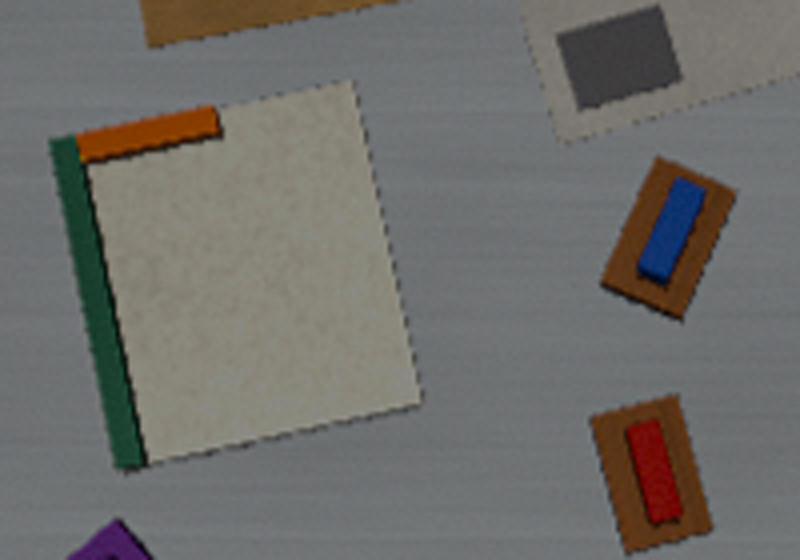

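The crop confirms the blue grip on a wooden slab. Measured: block centre (0.6225, -0.137) at yaw -23.4° (101x64 mm, matching the given size). Board yaw is 12.9°, centre about (0.594, 0.170). Moving to hover over the block.

```bash
python3 -m crank '{"travel":[[0.26,0.22,0],[0.26,0.22,0],[0.26,0.22,0],[0.26,0.22,0],[0.26,0.22,0],[0.26,0.22,0],[0.26,0.22,0],[0.26,0.22,0],[0.26,0.22,0],[0.26,0.22,0]],"dr":[[0,0,0],[0,0,0],[0,0,0],[0,0,0],[0,0,0],[0,0,0],[0,0,0],[0,0,0],[0,0,0],[0,0,0]],"claw":[1,1,1,1,1,1,1,1,1,1]}' && python3 -m crank '{"travel":[[0.26,0.22,0],[0.26,0.22,0],[0.26,0.22,0],[0.26,0.22,0],[0.26,0.22,0],[0.26,0.22,0],[0.26,0.22,0],[0.26,0.22,0],[0.26,0.22,0],[0.2,0.2,0]],"dr":[[0,0,0],[0,0,0],[0,0,0],[0,0,0],[0,0,0],[0,0,0],[0,0,0],[0,0,0],[0,0,0],[0,0,-0.026]],"claw":[1,1,1,1,1,1,1,1,1,1]}'
python3 - <<'E'
from h import *
snap('wrist','w1.png')
find('wrist','block_blue_mid')
s=state(); r=R.from_quat(s['ee_rot']).as_matrix(); print(s['tool_pos'],s['force'],np.degrees(np.arctan2(r[1,0],r[0,0])))
im=cv2.imread('pics/w1.png'); hsv=cv2.cvtColor(im,cv2.COLOR_BGR2HSV)
v,u=np.nonzero(cv2.inRange(hsv,(100,120,60),(125,255,255)))
P=np.array([ray('wrist',a,b,.058)[:2] for a,b in zip(u,v)]);c,sz,a=cv2.minAreaRect(P.astype(np.float32)*1000);print(len(u),c,sz,a)
E
```

```text
time: 1.25
tool_pos: [0.4595, 0.2338, 0.2315]
ee_rot: [0.975, -0.222, 0.0, -0.0]
force: [0.8, 0.2, 0.5]
gripper_width: 0.0855
grasp_force: 0.0
time: 2.25
tool_pos: [0.6213, -0.1344, 0.231]
ee_rot: [0.979, -0.202, -0.0, 0.0]
force: [0.2, 0.6, 0.1]
gripper_width: 0.0856
grasp_force: 0.0
wrist block_blue_mid call 0.91 [ 0.6222 -0.1377  0.0283] [314. 167.]
wrist block_blue_mid call 0.77 [ 0.7009 -0.3591  0.0278] [476.  18.]
[ 0.62127615 -0.13597072  0.23031272] [ 0.17901957  0.58504136 -0.05476445] -23.444458960909778
1206 (623.4356689453125, -141.13275146484375) (23.345233917236328, 71.0676498413086) 65.52294158935547
```

View pics/w1.png

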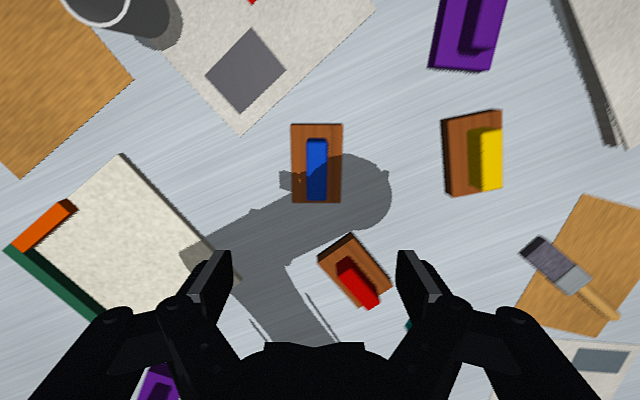

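The wrist view shows the blue block at (317,165), aligned with the fingers; red is at (355,270) and yellow at (485,155), both clear. Descending and gripping.

```bash
python3 -m crank '{"travel":[[0.016,0.012,0.3],[0,0,0.35],[0,0,0.35],[0,0,0.35],[0,0,0.2],[0,0,0.13],[0,0,0],[0,0,0],[0,0,0],[0,0,0]],"dr":[[0,0,0],[0,0,0],[0,0,0],[0,0,0],[0,0,0],[0,0,0],[0,0,0],[0,0,0],[0,0,0],[0,0,0]],"claw":[1,1,1,1,1,1,1,0.2,0.1,0]}' 60 && python3 -m crank '{"travel":[[0,0,0],[0,0,0],[0,0,0],[0,0,0],[0,0,0]],"dr":[[0,0,0],[0,0,0],[0,0,0],[0,0,0],[0,0,0]],"claw":[0,0,0,0,0]}' 60
```

```text
time: 3.35
tool_pos: [0.6227, -0.1344, 0.0311]
ee_rot: [0.979, -0.202, 0.001, -0.0]
force: [0.0, 0.5, 0.4]
gripper_width: 0.0442
grasp_force: 0.0
time: 3.85
tool_pos: [0.6224, -0.1346, 0.0309]
ee_rot: [0.979, -0.202, 0.001, -0.0]
force: [-1.4, -0.1, 5.8]
gripper_width: 0.0231
grasp_force: 60.5
```

```bash
python3 -m crank '{"travel":[[0,0,-0.15],[0,0,-0.3],[0,0,-0.3],[0,0,0],[0,0,0],[0,0,0],[0,0,0],[0,0,0]],"dr":[[0,0,0],[0,0,0],[0,0,-0.081],[0,0,-0.081],[0,0,-0.081],[0,0,-0.081],[0,0,-0.081],[0,0,0]],"claw":[0,0,0,0,0,0,0,0]}' 60 && python3 -m crank '{"travel":[[0.03,-0.2,0],[0.03,-0.25,0],[0.03,-0.3,0],[0.03,-0.3,0],[0.03,-0.3,0],[0.03,-0.3,0],[0.03,-0.3,0],[0.03,-0.3,0],[0.03,-0.2,0],[0.03,-0.125,0]],"dr":[[0,0,0],[0,0,0],[0,0,0],[0,0,0],[0,0,0],[0,0,0],[0,0,0],[0,0,0],[0,0,0],[0,0,0]],"claw":[0,0,0,0,0,0,0,0,0,0]}'
python3 - <<'E'
from h import *
snap('wrist','w2.png');snap('top','t2.png')
find('wrist','board')
s=state(); r=R.from_quat(s['ee_rot']).as_matrix(); print(s['tool_pos'],s['force'],s['gripper_width'],np.degrees(np.arctan2(r[1,0],r[0,0])),s['joint_pos'])
im=cv2.imread('pics/w2.png'); hsv=cv2.cvtColor(im,cv2.COLOR_BGR2HSV)
for n,lo,hi in [('green',(50,80,30),(90,255,200)),('orange',(5,150,120),(20,255,255))]:
    v,u=np.nonzero(cv2.inRange(hsv,lo,hi)); P=np.array([ray('wrist',a,b,.028)[:2] for a,b in zip(u,v)])
    print(n,len(u),[np.round(q,1) for q in cv2.minAreaRect(P.astype(np.float32)*1000)],u.min(),u.max(),v.min(),v.max())
E
```

```text
time: 4.65
tool_pos: [0.6213, -0.1344, 0.1193]
ee_rot: [0.993, 0.115, -0.0, -0.0]
force: [0.1, -0.2, -3.3]
gripper_width: 0.0229
grasp_force: 59.3
time: 5.65
tool_pos: [0.5862, 0.1764, 0.1196]
ee_rot: [0.994, 0.113, -0.0, -0.0]
force: [0.1, 0.7, -3.2]
gripper_width: 0.0228
grasp_force: 59.5
[0.58656346 0.17518698 0.11943129] [-0.25828353 -0.66333347 -3.62784057] 0.023025295741150777 13.084335222306901 [ 6.08845719e-01  3.48938047e-01 -2.76441729e-01 -1.30329975e-04
 -9.45887123e-01  1.19039163e+00]Traceback (most recent call last):
  File "<stdin>", line 7, in <module>
  File "h.py", line 12, in ray
    m=camera_model(n);T=np.array(m['world_from_camera'])
ValueError: time passes only in moves, steps and waits
```

View pics/w2.png

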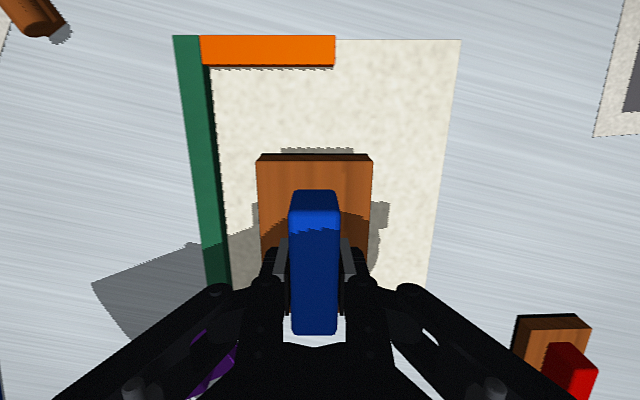

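The wrist view shows the blue block held squarely, with its slab front edge at row ~155 parallel to the orange stop (row ~36, columns 205–335). The green rail runs down the left (175,36)→(215,285). Quick check of the rail position from this picture.

```bash
python3 - <<'E'
from h import *
m=camera_model('wrist');T=np.array(m['world_from_camera']);Ki=np.linalg.inv(np.array(m['K']))
def rays(u,v,z):
    d=Ki@np.array([u,v,np.ones(len(u))]); d=T[:3,:3]@(d*np.array([[1],[-1],[-1]])); return (T[:3,3:]+d*(z-T[2,3])/d[2])[:2].T
im=cv2.imread('pics/w2.png'); hsv=cv2.cvtColor(im,cv2.COLOR_BGR2HSV)
for n,lo,hi,ax in [('green',(50,80,90),(90,255,255),0),('orange',(5,200,200),(20,255,255),0)]:
    k=cv2.inRange(hsv,lo,hi); k[190:]=0
    v,u=np.nonzero(k); P=rays(u,v,.028)
    print(n,len(u),[np.round(q,1) for q in cv2.minAreaRect(P.astype(np.float32)*1000)],u.min(),u.max(),v.min(),v.max())
E
```

```text
green 3603 [array([629.9, 281.3]), array([117.6,  18.5]), np.float64(13.0)] 173 214 35 189
orange 3847 [array([691.6, 234.2]), array([18.6, 98.2]), np.float64(13.0)] 200 334 35 63
```

```bash
python3 -m crank '{"travel":[[0,0,0.1],[0,0,0.2],[0,0,0.2],[0,0,0.08],[0,0,0.02],[0,0,0.02],[0,0,0],[0,0,0]],"dr":[[0,0,0],[0,0,0],[0,0,0],[0,0,0],[0,0,0],[0,0,0],[0,0,0],[0,0,0]],"claw":[0,0,0,0,0,0,0,0]}' 80 && python3 -m crank '{"travel":[[0,0,0.01],[0,0,0.01],[0,0,0]],"dr":[[0,0,0],[0,0,0],[0,0,0]],"claw":[0,0,0]}' 80
```

```text
time: 6.6
tool_pos: [0.5873, 0.1748, 0.0463]
ee_rot: [0.993, 0.114, 0.001, -0.0]
force: [0.8, -0.5, -3.7]
gripper_width: 0.0228
grasp_force: 83.5
time: 6.9
tool_pos: [0.5868, 0.1747, 0.0431]
ee_rot: [0.993, 0.114, 0.0, -0.0]
force: [0.9, 1.1, -3.2]
gripper_width: 0.0229
grasp_force: 83.8
```

```bash
python3 -m crank '{"travel":[[0,0,0.01],[0,0,0]],"dr":[[0,0,0],[0,0,0]],"claw":[0,0]}' 80 && python3 -m crank '{"travel":[[0,0,0.01],[0,0,0]],"dr":[[0,0,0],[0,0,0]],"claw":[0,0]}' 80;
```

```text
time: 7.1
tool_pos: [0.5868, 0.1747, 0.043]
ee_rot: [0.993, 0.115, 0.0, -0.0]
force: [-4.2, -0.3, 7.9]
gripper_width: 0.0225
grasp_force: 85.1
time: 7.3
tool_pos: [0.5868, 0.1747, 0.043]
ee_rot: [0.993, 0.115, 0.001, -0.0]
force: [-8.8, 0.3, 16.0]
gripper_width: 0.023
grasp_force: 86.5
```

```bash
python3 -m crank '{"travel":[[0,0,0.01],[0,0,0.01],[0,0,0.004],[0,0,0],[0,0,0],[0,0,0],[0,0,0]],"dr":[[0,0,0],[0,0,0],[0,0,0],[0,0,0],[0,0,0],[0,0,0],[0,0,0]],"claw":[0,0,0,0,0,0,0]}' 100
```

```text
time: 8.0
tool_pos: [0.5869, 0.1747, 0.0429]
ee_rot: [0.993, 0.115, 0.001, -0.0]
force: [-18.9, -1.8, 41.4]
gripper_width: 0.0224
grasp_force: 99.9
```

Pressed at ~41 N. Easing off to a light down force, then sliding toward the green rail.

```bash
python3 -m crank '{"travel":[[0,0,-0.02],[0,0,-0.017],[0,0,0],[0,-0.03,0],[0,-0.05,0],[0,-0.05,0],[0,-0.05,0],[0,-0.05,0]],"dr":[[0,0,0],[0,0,0],[0,0,0],[0,0,0],[0,0,0],[0,0,0],[0,0,0],[0,0,0]],"claw":[0,0,0,0,0,0,0,0]}' 80 && python3 -m crank '{"travel":[[0,-0.05,0],[0,-0.05,0],[0,-0.04,0],[0,0,0]],"dr":[[0,0,0],[0,0,0],[0,0,0],[0,0,0]],"claw":[0,0,0,0]}' 80
```

```text
time: 8.8
tool_pos: [0.5817, 0.2005, 0.0431]
ee_rot: [0.993, 0.115, 0.001, 0.001]
force: [1.9, -8.7, 8.3]
gripper_width: 0.0225
grasp_force: 95.2
time: 9.2
tool_pos: [0.5778, 0.2175, 0.043]
ee_rot: [0.993, 0.115, 0.001, 0.001]
force: [-0.6, -5.2, 8.5]
gripper_width: 0.0226
grasp_force: 95.3
```

```bash
python3 -m crank '{"travel":[[0,-0.02,0],[0,-0.02,0],[0,-0.01,0],[0,0,0]],"dr":[[0,0,0],[0,0,0],[0,0,0],[0,0,0]],"claw":[0,0,0,0]}' 60 && python3 -m crank '{"travel":[[0,-0.01,0],[0,-0.01,0],[0,0,0]],"dr":[[0,0,0],[0,0,0],[0,0,0]],"claw":[0,0,0]}' 60;  python3 -m crank '{"travel":[[0,-0.01,0],[0,0,0]],"dr":[[0,0,0],[0,0,0]],"claw":[0,0]}' 60; python3 -c "
from workcell import *;print(state()['wrist_torque'],state()['tool_pos'])"
```

```text
time: 9.6
tool_pos: [0.5765, 0.2227, 0.0431]
ee_rot: [0.993, 0.115, 0.001, 0.001]
force: [1.3, -7.2, 8.3]
gripper_width: 0.0225
grasp_force: 95.1
time: 9.9
tool_pos: [0.576, 0.225, 0.0431]
ee_rot: [0.993, 0.115, 0.001, 0.001]
force: [1.2, -7.0, 9.1]
gripper_width: 0.0225
grasp_force: 95.2
time: 10.1
tool_pos: [0.5757, 0.2261, 0.0431]
ee_rot: [0.993, 0.115, 0.001, 0.001]
force: [1.2, -7.6, 10.0]
gripper_width: 0.0222
grasp_force: 95.3
[-2.72267285 -0.59400559  0.0139088 ] [0.57571445 0.22606873 0.04305145]
```

```bash
python3 -m crank '{"travel":[[0,-0.01,0],[0,0,0]],"dr":[[0,0,0],[0,0,0]],"claw":[0,0]}' 60;  python3 -m crank '{"travel":[[0,-0.01,0],[0,0,0]],"dr":[[0,0,0],[0,0,0]],"claw":[0,0]}' 60; python3 -m crank '{"travel":[[0,-0.01,0],[0,0,0]],"dr":[[0,0,0],[0,0,0]],"claw":[0,0]}' 60; python3 -c "
from workcell import *;print(state()['wrist_torque'],state()['tool_pos'])"
```

```text
time: 10.3
tool_pos: [0.5755, 0.2271, 0.0431]
ee_rot: [0.993, 0.115, 0.001, 0.001]
force: [1.5, -8.4, 9.7]
gripper_width: 0.0225
grasp_force: 95.3
time: 10.5
tool_pos: [0.5753, 0.2273, 0.0431]
ee_rot: [0.993, 0.114, 0.0, 0.001]
force: [3.4, -12.5, 9.4]
gripper_width: 0.0227
grasp_force: 95.5
time: 10.7
tool_pos: [0.5753, 0.2274, 0.0432]
ee_rot: [0.993, 0.114, 0.0, 0.002]
force: [6.3, -17.2, 9.1]
gripper_width: 0.0222
grasp_force: 95.6
[-6.25925293 -2.33993625 -0.18431994] [0.57529294 0.22740417 0.0431583 ]
```

Contact with the green rail: y has stopped and the side force is climbing. Now sliding along it while keeping the side push.

```bash
python3 -m crank '{"travel":[[0.02,0,0],[0.04,0,0],[0.05,0,0],[0.05,0,0],[0.05,0,0],[0.05,0,0],[0,0,0]],"dr":[[0,0,0],[0,0,0],[0,0,0],[0,0,0],[0,0,0],[0,0,0],[0,0,0]],"claw":[0,0,0,0,0,0,0]}' 60 && python3 -m crank '{"travel":[[0.05,0,0],[0.05,0,0],[0.04,0,0],[0,0,0]],"dr":[[0,0,0],[0,0,0],[0,0,0],[0,0,0]],"claw":[0,0,0,0]}' 60; python3 -c "
from workcell import *;print(state()['wrist_torque'],state()['tool_pos'])"
```

```text
time: 11.4
tool_pos: [0.6, 0.2329, 0.0432]
ee_rot: [0.993, 0.114, -0.005, 0.003]
force: [-19.1, -16.4, 29.1]
gripper_width: 0.0228
grasp_force: 98.1
time: 11.8
tool_pos: [0.6164, 0.2366, 0.0433]
ee_rot: [0.993, 0.114, -0.005, 0.003]
force: [-20.2, -16.9, 28.0]
gripper_width: 0.0227
grasp_force: 98.0
[-5.39853884  6.85356149 -0.01466906] [0.61635341 0.23658858 0.0432945 ]
```

```bash
python3 -m crank '{"travel":[[0,0,-0.015],[0.03,0,0],[0.03,0,0],[0.01,0,0],[0,0,0]],"dr":[[0,0,0],[0,0,0],[0,0,0],[0,0,0],[0,0,0]],"claw":[0,0,0,0,0]}' 60 && python3 -m crank '{"travel":[[0.01,0,0],[0.01,0,0],[0,0,0]],"dr":[[0,0,0],[0,0,0],[0,0,0]],"claw":[0,0,0]}' 60;  python3 -m crank '{"travel":[[0.01,0,0],[0,0,0]],"dr":[[0,0,0],[0,0,0]],"claw":[0,0]}' 60; python3 -c "
from workcell import *;print(state()['wrist_torque'],state()['tool_pos'])"
```

```text
time: 12.3
tool_pos: [0.6244, 0.2385, 0.0435]
ee_rot: [0.993, 0.114, -0.005, 0.003]
force: [-15.7, -13.9, 17.4]
gripper_width: 0.0224
grasp_force: 96.7
time: 12.6
tool_pos: [0.6265, 0.239, 0.0435]
ee_rot: [0.993, 0.114, -0.005, 0.003]
force: [-15.3, -13.7, 17.6]
gripper_width: 0.0227
grasp_force: 96.8
time: 12.8
tool_pos: [0.6277, 0.2392, 0.0435]
ee_rot: [0.993, 0.114, -0.005, 0.003]
force: [-15.8, -14.5, 17.2]
gripper_width: 0.0225
grasp_force: 96.8
[-4.98691159  5.49504688  0.02662507] [0.62767827 0.23924296 0.04352042]
```

```bash
python3 -m crank '{"travel":[[0.01,0,0],[0,0,0]],"dr":[[0,0,0],[0,0,0]],"claw":[0,0]}' 60;  python3 -m crank '{"travel":[[0.01,0,0],[0,0,0]],"dr":[[0,0,0],[0,0,0]],"claw":[0,0]}' 60; python3 -m crank '{"travel":[[0.01,0,0],[0,0,0]],"dr":[[0,0,0],[0,0,0]],"claw":[0,0]}' 60; python3 -c "
from workcell import *;print(state()['wrist_torque'],state()['tool_pos'])"
```

```text
time: 13.0
tool_pos: [0.6289, 0.2395, 0.0435]
ee_rot: [0.993, 0.114, -0.005, 0.003]
force: [-14.7, -14.2, 16.7]
gripper_width: 0.0225
grasp_force: 96.8
time: 13.2
tool_pos: [0.629, 0.2396, 0.0436]
ee_rot: [0.994, 0.114, -0.006, 0.004]
force: [-20.3, -15.1, 22.8]
gripper_width: 0.0224
grasp_force: 97.2
time: 13.4
tool_pos: [0.629, 0.2396, 0.0436]
ee_rot: [0.994, 0.114, -0.007, 0.004]
force: [-24.8, -14.0, 24.6]
gripper_width: 0.0226
grasp_force: 97.6
[-4.94163719  8.72166155 -0.064744  ] [0.62902491 0.23955807 0.0436171 ]
```

Contact with the orange stop as well. Easing the forces so the tool levels out before release.

```bash
python3 -m crank '{"travel":[[-0.01,0,0],[-0.01,0,0],[0,0,0]],"dr":[[0,0,0],[0,0,0],[0,0,0]],"claw":[0,0,0]}' 60;  python3 -m crank '{"travel":[[-0.01,0,0],[0,0,0]],"dr":[[0,0,0],[0,0,0]],"claw":[0,0]}' 40; python3 -c "
from workcell import *;print(state()['wrist_torque'],state()['tool_pos'],state()['ee_rot'])"
```

```text
time: 13.7
tool_pos: [0.629, 0.2396, 0.0436]
ee_rot: [0.994, 0.114, -0.005, 0.003]
force: [-15.1, -14.4, 17.3]
gripper_width: 0.0224
grasp_force: 96.2
time: 13.9
tool_pos: [0.6289, 0.2397, 0.0435]
ee_rot: [0.993, 0.114, -0.004, 0.003]
force: [-10.5, -13.9, 12.9]
gripper_width: 0.0224
grasp_force: 95.7
[-5.01979204  3.64362853 -0.14213836] [0.62892037 0.23965444 0.04351001] [ 0.9934993   0.11373022 -0.00392778  0.0030251 ]
```

```bash
python3 -m crank '{"travel":[[-0.01,0.01,0],[0,0,0]],"dr":[[0,0,0],[0,0,0]],"claw":[0,0]}' 40;  python3 -m crank '{"travel":[[-0.006,0.005,0],[0,0,0]],"dr":[[0,0,0],[0,0,0]],"claw":[0,0]}' 40; python3 -c "
from workcell import *;print(state()['wrist_torque'],state()['tool_pos'],state()['ee_rot'])"
```

```text
time: 14.1
tool_pos: [0.6289, 0.2395, 0.0434]
ee_rot: [0.994, 0.114, -0.003, 0.002]
force: [-7.1, -9.5, 8.5]
gripper_width: 0.0224
grasp_force: 95.3
time: 14.3
tool_pos: [0.6289, 0.2395, 0.0433]
ee_rot: [0.993, 0.114, -0.002, 0.002]
force: [-5.1, -8.6, 6.8]
gripper_width: 0.0223
grasp_force: 94.9
[-2.77185939  2.02439628 -0.13165484] [0.62886165 0.23949845 0.04334858] [ 0.99349144  0.11387115 -0.00228996  0.00169642]
```

```bash
python3 -m crank '{"travel":[[0,0,0],[0,0,0],[0,0,0],[0,0,0],[0,0,0],[0,0,0]],"dr":[[0,0,0],[0,0,0],[0,0,0],[0,0,0],[0,0,0],[0,0,0]],"claw":[0.35,0.4,0.5,0.55,0.55,0.55]}' 20 && python3 -m crank '{"travel":[[0,0,-0.1],[0,0,-0.2],[0,0,-0.3],[0,0,-0.3],[0,0,-0.3],[-0.3,0,0],[-0.3,0,0],[-0.3,0,0],[0,0,0],[0,0,0]],"dr":[[0,0,0],[0,0,0],[0,0,0],[0,0,0],[0,0,0],[0,0,0],[0,0,0],[0,0,0],[0,0,0],[0,0,0]],"claw":[0.55,0.55,0.55,0.55,0.55,0.55,0.55,0.55,0.55,0.55]}'
python3 - <<'E'
from h import *
snap('wrist','w3.png'); im=snap('top','t3.png')
for n in ('wrist','top'): find(n,'block_blue_mid');find(n,'board')
im=cv2.imread('pics/w3.png')
t=cv2.imread('pics/t3.png'); cv2.imwrite('pics/c3.png',cv2.resize(t[100:240,190:390],None,fx=4,fy=4,interpolation=cv2.INTER_CUBIC))
E
```

```text
time: 14.9
tool_pos: [0.6307, 0.2423, 0.0439]
ee_rot: [0.993, 0.114, 0.0, -0.0]
force: [0.4, 0.1, -0.3]
gripper_width: 0.047
grasp_force: 0.0
time: 15.9
tool_pos: [0.5253, 0.2178, 0.1897]
ee_rot: [0.993, 0.115, 0.001, -0.001]
force: [0.1, 0.0, 0.5]
gripper_width: 0.0472
grasp_force: 0.0
wrist block_blue_mid call 0.98 [0.6308 0.2387 0.0412] [317.  70.]
wrist block_blue_mid call 0.77 [ 0.2961 -0.2194  0.0329] [573. 394.]
wrist board call 0.91 [ 0.5934  0.169  -0.0013] [369. 123.]
top block_blue_mid call 0.92 [ 0.3032 -0.2203  0.0272] [386. 272.]
top block_blue_mid call 0.77 [0.3637 0.2661 0.0302] [212. 249.]
top block_blue_mid call 0.62 [ 0.702  -0.3571  0.0295] [434. 132.]
top block_blue_mid call 0.61 [0.6298 0.2398 0.0392] [223. 154.]
top board call 0.68 [ 0.5963  0.1733 -0.0026] [249. 168.]
top board call 0.2 [ 0.4526 -0.1255  0.0347] [353. 218.]
```

View pics/w3.png

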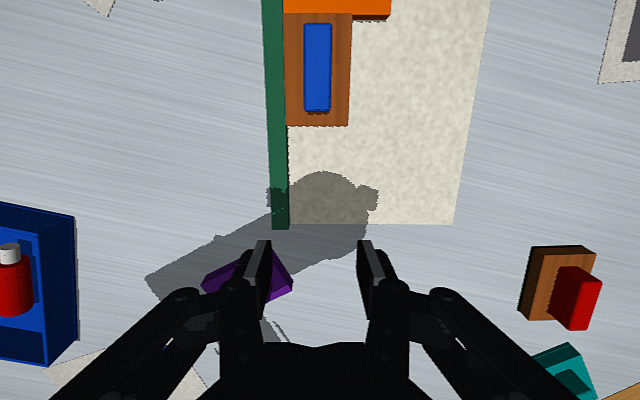

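View pics/c3.png

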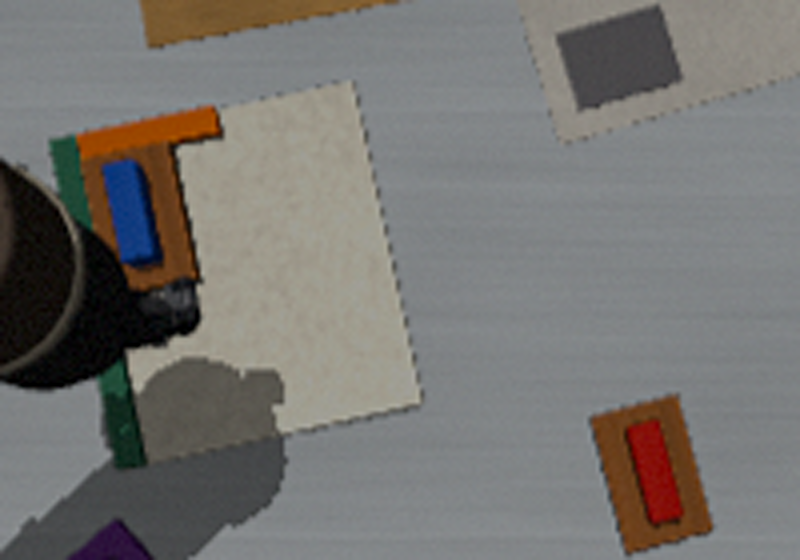

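Both pictures show the block in the corner: in the wrist view the slab spans (285,12)–(350,126), touching green and orange. A zoom will show whether there is any gap.

```bash
python3 -c "
import cv2
im=cv2.imread('pics/w3.png');cv2.imwrite('pics/c4.png',cv2.resize(im[0:140,255:405],None,fx=4,fy=4,interpolation=cv2.INTER_NEAREST))"
```

```text
(no output)
```

View pics/c4.png

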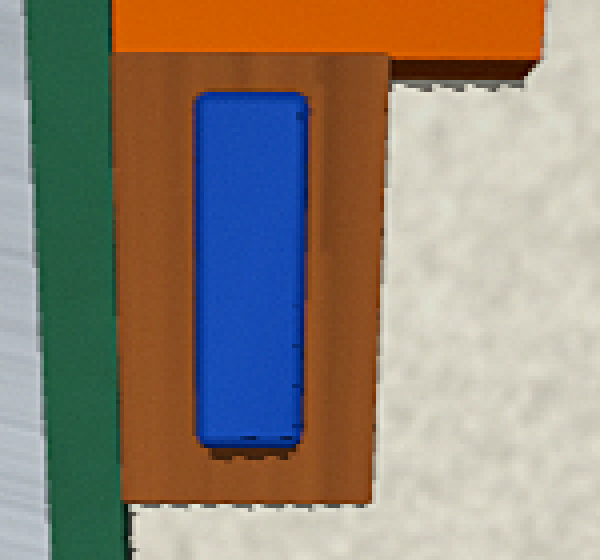

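The zoom shows the slab flush with the green rail along its whole length and square against the orange stop, with no gap. Handing in.

```bash
python3 -c "
from workcell import *
print(close_job())"
```

```text
the job is handed in; nothing more can be done
None
```

The blue block is home in the corner: set down, pressed at about 41 N, slid against the green rail and then the orange stop, and released; red and yellow were not touched, and I handed the job in at about 16 s.

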